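Kit the lyra tailpieces with their matching pegs

ROBOT

A 6-joint arm with a two-finger parallel gripper is mounted at the origin on the work surface. World frame = base frame: x ahead of the robot, y to its left, z up, the work surface at z = 0. Lengths are in m, angles in rad, forces in N, time in s.
With the tool pointing down it reaches from about 0.35 to 0.875 m from the base axis. Payload 4.2 kg.
Tool frame: the origin (TCP) lies at the very end of the fingers, on their centre line; the grasp point (between the pads) lies 19 mm behind it; z points along the fingers, y is the line along which they close (so a half turn about z gives the same grasp; the last joint's range is limited). The gripper opens to 85 mm and grips with 20 to 120 N. Pads are 22 mm wide; open, the fingers measure 114 mm over their backs; the gripper's body (76 mm by 85 mm) begins 54 mm behind the grasp point. The pads swing forward as they close: fully open they stand 13 mm farther back than shut.
Start: joints at [1.371, 0.385, 0.008, 0, -1.194, -0.259], TCP at [0.277, 0.56, 0.231] pointing down, gripper open.
Joint ranges: [-3.14, 3.14], [-1.21, 2.06], [-1.07, 1.41], [-3.16, 2.05], [-2.99, -0.16], [-3.1, 3.1]. Speed limits (rad/s): [2.79, 2.79, 3.14, 3.14, 3.14, 3.14].

INTERFACE

Orientations are given as a 3x3 rotation matrix whose columns are the frame's x, y, z axes.
In Python, from station import robot gives the robot as it stands.
- The arm moves only by the shell command python3 -m crank 'ROWS' [OPENING] [FORCE]. ROWS is JSON, a list of rows, each a list of 6 numbers: the shift along the tool's x, y, z in mm, then the turn, a rotation vector about the tool's x, y, z in degrees. In form: [[dx, dy, dz, ax, ay, az], ...]. A call has 1 to 12 rows; each row is the pose to reach, as a shift and turn from the pose commanded when the call began, along the tool's axes at that moment; what a row does not reach only later rows make up. A row lasts 1/12 s, in which the tool goes at most 41.7 mm and 7.16 degrees, less where a joint would pass 70% of its speed; a pose out of reach is approached as far as the arm can. A call with a gripper value outside its range is refused whole. OPENING is the opening, from 0 (shut) to 1 (fully open), set as the call begins (- or left out, the last holds). The fingers move at their own pace and stop on an object; FORCE is the grip in N (left out, the last holds). Time passes only in rows, so rows that repeat a pose let the fingers close. It gives the time, the measured TCP pose, the force, the opening and the grip force at its end, in the units of the state.
- robot.read_state(): the state, without advancing time (a new reading comes with each control period).
- robot.grab_frame(name): name is "scene" or "top" or "wrist"; returns the picture (420x560x3 uint8, red, green, blue); there is no depth.
- robot.camera_model(name): a dict with "K" (3x3 intrinsics, pixels), "R" (3x3) and "t" (3): a world point X has camera coordinates R X + t. Camera axes: x right, y down, z forward; pixel columns grow to the right and rows downward; lengths in m; the calibration is good to about 2 mm. A picture is of the moment at which its call begins: read the wrist's pose just before it. camera_model takes no time and is no camera call; for the wrist camera it gives the pose at the moment of the call.
- robot.hand_in(): hands the job in; it is judged then, once.
The state is a dict: "time_s": time; "joints": joint angles; "qvel": joint speeds; "joint_torque": joint torques, N m; "ee_pos": TCP position; "eef_rot": TCP orientation; "ft_force": force on the tool from outside, world axes, zero at the start; "ft_torque": the same for the moment, N m; "finger_gap": opening from 0.0 (shut) to 1.0 (fully open); "gripper_force": force on a finger pad.
Only numpy, scipy, OpenCV 4.12 (cv2) and the standard library are available. Lean on these libraries where they do the work, as an engineer would, in place of code of your own. Each camera call takes 0.05 s, during which the arm holds its last target. There are 200 camera calls.

TASK

Make up the fittings for four lyras: lay each tailpiece (black ebony, yellow boxwood, red padauk, brown walnut) flat and right side up in the empty compartment of the parts tray whose three pegs are of the same wood. Set each one down rather than dropping it, and leave the brass finger plane and the plain black nut blank where they lie.

Things in the scene. Friction and masses are not known exactly. Their poses are not given: they have to be found in the camera images.
- tailpiece_ebony: Loose tailpiece of black ebony, 102 mm long, 14 thick, 30 to 65 g, lying flat, inlaid face up. A straight shank 26 wide (x = -52 to +12) widens to a fan end 44 wide at x = +50. Origin: underside, on the centre line, in the shank near the centre of mass (grip across it, along y). +x to the fan end, z up.
- tray_ebony: Fixed plywood parts tray, blue felt floor, with three black ebony pegs. 167 x 136 mm, walls 18 high and 5 thick, floor 5 above the bench. Empty compartment: inside 88 (x) x 126 (y); beyond it on the +x side one of 62 x 126 with the pegs, none above the walls. Origin: centre of the empty compartment, at bench height; y along its length, z up.
- tailpiece_boxwood: Loose tailpiece of pale yellow boxwood, 102 mm long, 14 thick, 30 to 65 g, lying flat, inlaid face up. A straight shank 26 wide (x = -52 to +12) widens to a fan end 44 wide at x = +50. Origin: underside, on the centre line, in the shank near the centre of mass (grip across it, along y). +x to the fan end, z up.
- tray_boxwood: Fixed plywood parts tray, blue felt floor, with three pale yellow boxwood pegs. 167 x 136 mm, walls 18 high and 5 thick, floor 5 above the bench. Empty compartment: inside 88 (x) x 126 (y); beyond it on the +x side one of 62 x 126 with the pegs, none above the walls. Origin: centre of the empty compartment, at bench height; y along its length, z up.
- tailpiece_padauk: Loose tailpiece of bright red padauk, 102 mm long, 14 thick, 30 to 65 g, lying flat, inlaid face up. A straight shank 26 wide (x = -52 to +12) widens to a fan end 44 wide at x = +50. Origin: underside, on the centre line, in the shank near the centre of mass (grip across it, along y). +x to the fan end, z up.
- tray_padauk: Fixed plywood parts tray, blue felt floor, with three bright red padauk pegs. 167 x 136 mm, walls 18 high and 5 thick, floor 5 above the bench. Empty compartment: inside 88 (x) x 126 (y); beyond it on the +x side one of 62 x 126 with the pegs, none above the walls. Origin: centre of the empty compartment, at bench height; y along its length, z up.
- tailpiece_walnut: Loose tailpiece of mid-brown walnut, 102 mm long, 14 thick, 30 to 65 g, lying flat, inlaid face up. A straight shank 26 wide (x = -52 to +12) widens to a fan end 44 wide at x = +50. Origin: underside, on the centre line, in the shank near the centre of mass (grip across it, along y). +x to the fan end, z up.
- tray_walnut: Fixed plywood parts tray, blue felt floor, with three mid-brown walnut pegs. 167 x 136 mm, walls 18 high and 5 thick, floor 5 above the bench. Empty compartment: inside 88 (x) x 126 (y); beyond it on the +x side one of 62 x 126 with the pegs, none above the walls. Origin: centre of the empty compartment, at bench height; y along its length, z up.
- finger_plane: Small brass finger plane with a steel iron, 60 x 24 mm, 31 high, lying loose among the tailpieces; to be left alone. Origin: centre of its sole; x along its length.
- ebony_blank: Plain rectangular black ebony nut blank (no fan end, no inlay), 80 x 26 x 10 mm, loose among the tailpieces; to be left alone. Origin: centre of its underside; x along its length.
Things that resemble listed ones, but are neither listed nor needed, are in the scene too. There is more than one size of the tailpiece_boxwood; the one meant has the size given above.

How it is judged:
At the end, for the whole second after the job is handed in: Every tailpiece lies in the empty compartment of the tray with pegs of its own wood: its origin within 30 mm of the compartment's centre along each tray axis, its underside on the tray floor (2 to 10 mm above the bench), right side up within 0.12 rad of level, at rest (below 0.02 m/s) and released (x of tailpiece_ebony in the frame of tray_ebony between -0.03 and 0.03 m and y of tailpiece_ebony in the frame of tray_ebony between -0.03 and 0.03 m and z of tailpiece_ebony in the frame of tray_ebony between 0.002 and 0.01 m and angle between each of tailpiece_ebony, tailpiece_boxwood, tailpiece_padauk, tailpiece_walnut's own z axis and vertical below 0.12 rad and linear speed of each of tailpiece_ebony, tailpiece_boxwood, tailpiece_padauk, tailpiece_walnut below 0.02 m/s and x of tailpiece_boxwood in the frame of tray_boxwood between -0.03 and 0.03 m and y of tailpiece_boxwood in the frame of tray_boxwood between -0.03 and 0.03 m and z of tailpiece_boxwood in the frame of tray_boxwood between 0.002 and 0.01 m and x of tailpiece_padauk in the frame of tray_padauk between -0.03 and 0.03 m and y of tailpiece_padauk in the frame of tray_padauk between -0.03 and 0.03 m and z of tailpiece_padauk in the frame of tray_padauk between 0.002 and 0.01 m and x of tailpiece_walnut in the frame of tray_walnut between -0.03 and 0.03 m and y of tailpiece_walnut in the frame of tray_walnut between -0.03 and 0.03 m and z of tailpiece_walnut in the frame of tray_walnut between 0.002 and 0.01 m); the robot touches nothing.
It fails at once if a tailpiece is dropped: it moves faster than 0.6 m/s (a fall of about 2 cm) with no finger on it ((linear speed of tailpiece_ebony above 0.6 m/s and contact force between the fingers and tailpiece_ebony below 0.05 N) or (linear speed of tailpiece_boxwood above 0.6 m/s and contact force between the fingers and tailpiece_boxwood below 0.05 N) or (linear speed of tailpiece_padauk above 0.6 m/s and contact force between the fingers and tailpiece_padauk below 0.05 N) or (linear speed of tailpiece_walnut above 0.6 m/s and contact force between the fingers and tailpiece_walnut below 0.05 N)).
It fails at once if the brass finger plane is pushed more than 2 cm from its place (distance of finger_plane from where it was at the start of the episode above 0.02 m).
It fails at once if the black nut blank is pushed more than 2 cm from its place (distance of ebony_blank from where it was at the start of the episode above 0.02 m).
It also fails if it takes over 93 s, if anything falls off the work surface, if the arm or the gripper's body presses on something with over 40 N, if the wrist force passes 120 N, or if a joint passes its speed limit or range.

## Working session

There is one attempt and no reset: what is moved stays moved. The work goes in short steps, Python scripts to look and compute and a shell command to move; the robot and the scene stay as the last step left them, time stands still between calls to the robot, and variables do not carry over. Pictures are saved under pics/ and viewed, at most 14 in all, crops included, and the job is handed in when it is done.

```bash
mkdir -p pics; python3 - <<'E'
from station import robot
import cv2,numpy as np
for n in ("top","scene"):
    f=robot.grab_frame(n); cv2.imwrite(f"pics/{n}0.png",cv2.resize(f[:,:,::-1],(800,600),interpolation=cv2.INTER_CUBIC))
    cv2.imwrite(f"pics/{n}0_raw.png",f[:,:,::-1])
    m=robot.camera_model(n);print(n,np.round(m["K"],1).tolist(),np.round(m["R"],3).tolist(),np.round(m["t"],3))
s=robot.read_state();print(s["time_s"],s["ee_pos"],np.round(s["eef_rot"],3).tolist(),s["finger_gap"])
E
```

```text
top [[436.3, 0.0, 281.2], [0.0, 436.3, 211.6], [0.0, 0.0, 1.0]] [[-0.029, -1.0, -0.0], [-0.993, 0.029, -0.118], [0.118, -0.003, -0.993]] [0.083 0.43  1.061]
scene [[418.4, 0.0, 285.4], [0.0, 418.4, 217.6], [0.0, 0.0, 1.0]] [[0.145, 0.989, 0.005], [0.782, -0.111, -0.613], [-0.606, 0.092, -0.79]] [-0.138 -0.299  1.613]
0.1 [0.27654767 0.55989092 0.23032056] [[0.896, -0.443, -0.001], [-0.443, -0.896, -0.002], [0.0, 0.002, -1.0]] 1.0017220065168941
```

View pics/top0.png

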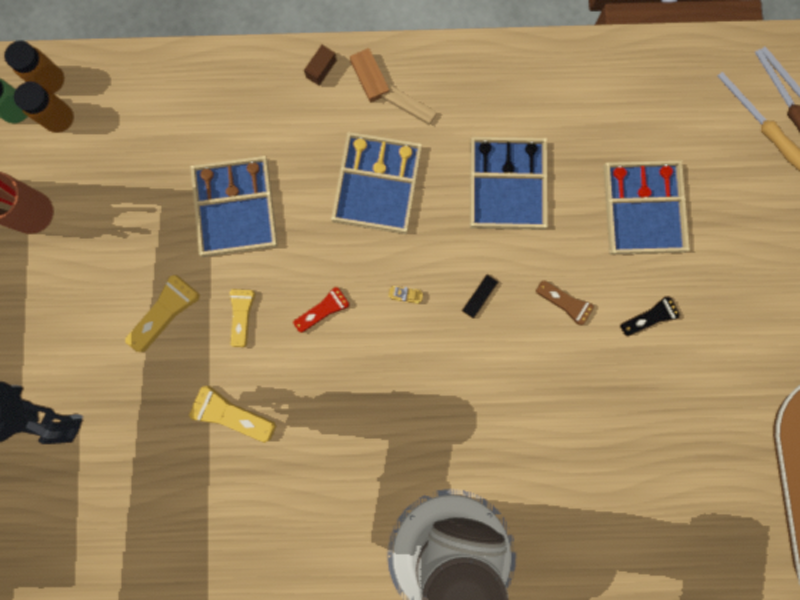

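View pics/scene0.png

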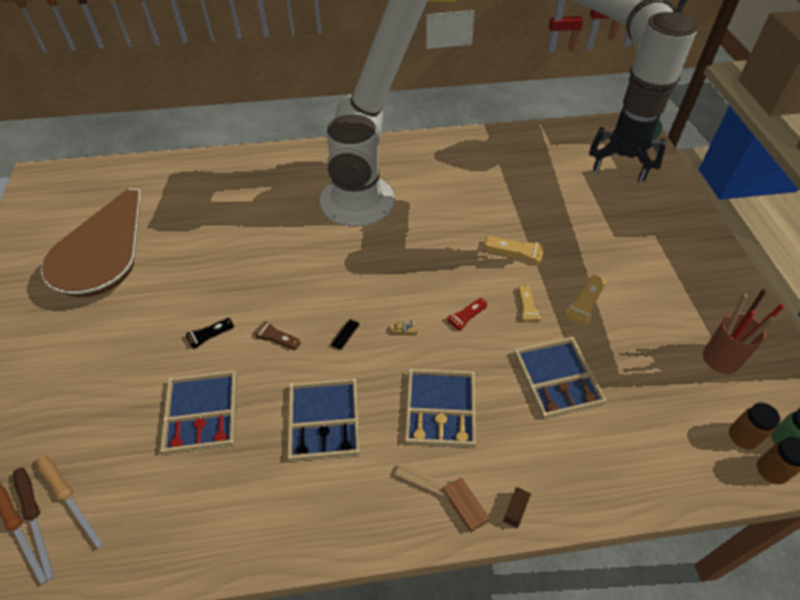

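```bash
cat > h.py <<'E'
import numpy as np,cv2
from station import robot
def ray(m,u,v,z):
    R,t,K=map(np.array,(m["R"],m["t"],m["K"]));C=-R.T@t
    d=R.T@np.linalg.solve(K,[u,v,1.]);return C+d*(z-C[2])/d[2]
def pts(m,mask,z):
    vv,uu=np.nonzero(mask);return np.array([ray(m,u,v,z)[:2] for u,v in zip(uu,vv)],np.float32)
def comp(mask):
    n,l,s,c=cv2.connectedComponentsWithStats(mask.astype(np.uint8));i=1+np.argmax(s[1:,4]);return l==i
def piece(m,mask,z=.012):
    P=pts(m,mask,z);c,s,a=cv2.minAreaRect(P*1000)
    i=np.argmax(s);ang=np.radians(a+(90 if i else 0));d=np.array([np.cos(ang),np.sin(ang)])
    q=(P*1000-c)@d;w=(P*1000-c)@[-d[1],d[0]]
    if np.ptp(w[q>.3*max(s)])<np.ptp(w[q<-.3*max(s)]): d=-d
    return np.round(c,1),np.round(np.degrees(np.arctan2(d[1],d[0])),1),np.round(sorted(s),1)
def go(x,y,z,psi):
    "rows from measured pose to TCP x,y,z mm pointing down, finger line (tool y) along heading psi deg (mod 180)"
    from scipy.spatial.transform import Rotation as Ro
    s=robot.read_state();R=np.array(s["eef_rot"]);p=np.array(s["ee_pos"])*1000
    j=np.degrees(s["joints"]);j1=np.degrees(np.arctan2(y,x))
    best=None
    for k in (-180,0,180,360):
        t=np.radians(psi+k);Y=np.array([np.cos(t),np.sin(t),0]);Z=np.array([0,0,-1.]);T=np.column_stack([np.cross(Y,Z),Y,Z])
        r=Ro.from_matrix(R.T@T).as_rotvec(degrees=True)
        j6=((np.degrees(np.arctan2(T[1,0],T[0,0]))-j1+90)+180)%360-180
        if best is None or abs(j6)<best[0]-1:best=(abs(j6),j6,r)
    print("t%.1f"%s["time_s"],np.round(R.T@(np.array([x,y,z])-p)).tolist(),np.round(best[2],1).tolist(),"j6",round(best[1]),"now",round(j[5]))
E
python3 - <<'E'
from h import *
m=robot.camera_model("top");print(-np.array(m["R"]).T@m["t"])
f=cv2.imread("pics/top0_raw.png");hsv=cv2.cvtColor(f,cv2.COLOR_BGR2HSV);k=.7
for n,(u,v,r) in dict(walnutT=(235,222,45),boxT=(375,202,45),ebT=(510,200,45),padT=(648,225,45)).items():
    M=np.zeros(hsv.shape[:2],bool);a=slice(int((v-r)*k),int((v+r)*k)),slice(int((u-r)*k),int((u+r)*k))
    M[a]=(hsv[a][...,0]>100)&(hsv[a][...,0]<125)&(hsv[a][...,1]>110);M=comp(M)
    print(n,*piece(m,M,.005)[:3])
for n,(u,v,r) in dict(wal=(566,303,32),eb=(650,316,34),blank=(480,296,26),plane=(406,295,20),pad=(322,310,32),box=(241,318,33)).items():
    M=np.zeros(hsv.shape[:2],bool);a=slice(int((v-r)*k),int((v+r)*k)),slice(int((u-r)*k),int((u+r)*k))
    h,s,w=[hsv[a][...,i].astype(int) for i in range(3)]
    bg=np.median(f[a].reshape(-1,3),0)
    M[a]={'eb':w<70,'blank':w<70,'pad':(s>190)&((h<8)|(h>170)),'box':(s>125)&(w>150),'plane':np.abs(f[a]-bg).sum(2)>90,'wal':(w<135)}[n];M=comp(M|0)
    M=cv2.morphologyEx(M.astype(np.uint8),cv2.MORPH_CLOSE,np.ones((5,5)))>0
    print(n,*piece(m,M)); f[M]=f[M]//2+(0,127,0)
cv2.imwrite("pics/seg.png",cv2.resize(f[170:260,60:500],(800,164)))
E
```

```text
[0.30376574 0.07426993 1.10444262]
walnutT [586.5 367.6] -83.4 [ 79.  117.7]
boxT [623.3 117.4] 78.6 [ 79.  118.9]
ebT [ 615.4 -126.6] 86.8 [ 78.9 116.9]
padT [ 562.9 -375.1] 90.0 [ 79.9 114.4]
wal [ 425.3 -213.1] -119.6 [ 41.4 103.7]
eb [ 391.6 -354.7] -67.6 [35.5 85.9]
blank [441.4 -67.3] 143.7 [23.4 77.4]
plane [440.6  35.8] 178.1 [10.1 17.8]
pad [415.5 222.4] -54.5 [32.6 81. ]
box [415.9 355. ] -1.7 [ 40.6 101. ]
```

View pics/seg.png

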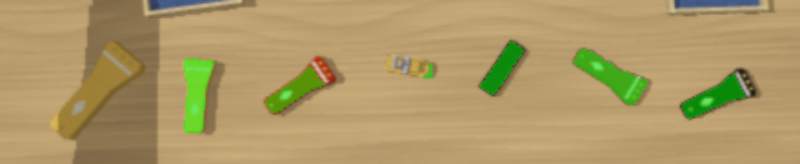

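```bash
cat >> h.py <<'E'
def pca(m,mask,z=.012):
    P=pts(m,mask,z)*1000;c=P.mean(0);w,V=np.linalg.eigh(np.cov((P-c).T));d=V[:,1];q=(P-c)@d;e=(P-c)@V[:,0]
    mid=(q.max()+q.min())/2
    if np.ptp(e[q>mid+25])<np.ptp(e[q<mid-25]): d=-d;q=-q;mid=-mid
    return np.round(c+d*(mid+1),1),round(float(np.degrees(np.arctan2(d[1],d[0]))),1),np.round([np.ptp(q),np.ptp(e)],1)
E
python3 - <<'E'
from h import *
m=robot.camera_model("top")
f=cv2.imread("pics/top0_raw.png");hsv=cv2.cvtColor(f,cv2.COLOR_BGR2HSV);k=.7
for n,(u,v,r) in dict(wal=(566,303,32),eb=(650,316,36),pad=(322,310,34),box=(241,318,33)).items():
    M=np.zeros(hsv.shape[:2],np.uint8);a=slice(int((v-r)*k),int((v+r)*k)),slice(int((u-r)*k),int((u+r)*k))
    h,s,w=[hsv[a][...,i].astype(int) for i in range(3)]
    M[a]={'eb':w<80,'pad':(s>180)&((h<8)|(h>170)),'box':(s>125)&(w>150),'wal':(w<135)}[n]
    M=cv2.morphologyEx(M,cv2.MORPH_CLOSE,cv2.getStructuringElement(cv2.MORPH_ELLIPSE,(7,7)));M=comp(M)
    c,a_,s_=pca(m,M);print(n,c,a_,s_);
    if n=='box':go(c[0],c[1],150,a_+90)
E
```

```text
wal [ 427.7 -215.6] -124.5 [102.7  41.9]
eb [ 394.1 -363. ] -66.1 [103.1  41. ]
pad [423.  215.1] -57.1 [99.4 41. ]
box [416.8 357.8] -4.4 [101.6  40.8]
t0.1 [215.0, 119.0, 81.0] [0.1, 0.0, -21.9] j6 45 now -15
```

Candidates (800×600 top view):
- **Boxwood:** (162,313) and (232,413) are about 150 mm long, so too big. (241,318) is 102 mm, so this is the one meant.
- **Black:** (480,296) is the plain blank. (650,316) has the fan end and inlay, so I take that one.
- **Red:** (322,310).
- **Brown:** (566,303). The mallet at (370,75) and the block at (320,65) are not tailpieces.

I'll move above the boxwood and check it with the wrist camera.

```bash
python3 -m crank '[[215,119,81,0,0,-22],[215,119,81,0,0,-22],[215,119,81,0,0,-22],[215,119,81,0,0,-22],[215,119,81,0,0,-22],[215,119,81,0,0,-22],[215,119,81,0,0,-22],[215,119,81,0,0,-22],[215,119,81,0,0,-22],[215,119,81,0,0,-22]]' 0.6 40
cat > look.py <<'E'
import sys
from h import *
n=sys.argv[1];m=robot.camera_model("wrist");f=robot.grab_frame("wrist")[:,:,::-1].copy()
hsv=cv2.cvtColor(f,cv2.COLOR_BGR2HSV);h,s,w=[hsv[...,i].astype(int) for i in range(3)]
M={'eb':w<80,'pad':(s>180)&((h<8)|(h>170)),'box':(s>125)&(w>150),'wal':w<135}[n].astype(np.uint8)
M=cv2.morphologyEx(M,cv2.MORPH_CLOSE,np.ones((13,13)))
g=f.copy();x,y=float(sys.argv[2])/1000,float(sys.argv[3])/1000
R,t,K=map(np.array,(m["R"],m["t"],m["K"]));p=K@(R@[x,y,.014]+t);p=p[:2]/p[2];print("expected px",p.round(),"of 560x420")
nn,l=cv2.connectedComponents(M);i=l[int(p[1]),int(p[0])]
if i:
    g[l==i]=g[l==i]//2+np.array((0,127,0),np.uint8);print(*pca(m,l==i))
cv2.drawMarker(g,tuple(int(q) for q in p),(255,0,255));cv2.imwrite(f"pics/w_{n}.png",g)
E
python3 look.py box 417 358
```

```text
time_s: 0.93
ee_pos: [0.4168, 0.3594, 0.1507]
eef_rot: [[0.997, -0.074, 0.001], [-0.074, -0.997, 0.001], [0.001, -0.001, -1.0]]
ft_force: [0.9, 0.6, 0.3]
finger_gap: 0.598
gripper_force: 0.0
expected px [284. 197.] of 560x420
[415.6 359.6] -4.2 [101.   41.6]
```

View pics/w_box.png

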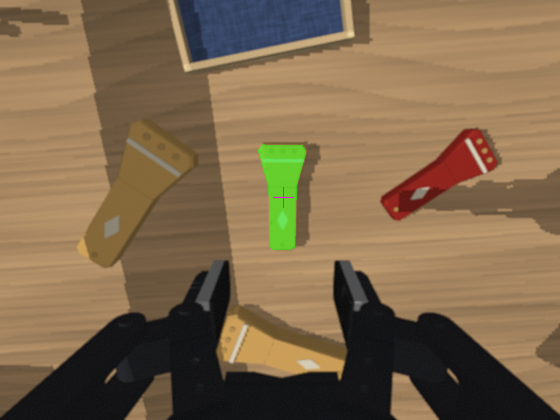

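The wrist view shows the boxwood tailpiece at (283,197), 101 mm long, with the big lookalike at (130,195) and the padauk at (440,175). It agrees with the top estimate to 2 mm, so I'll grip it.

```bash
python3 -m crank '[[-2,0,80,0,0,0],[-2,0,100,0,0,0],[-2,0,130,0,0,0],[-2,0,146,0,0,0],[-2,0,146,0,0,0],[-2,0,146,0,0,0]]' | grep -E "ee_pos|force"
python3 -m crank '[[0,0,0,0,0,0],[0,0,0,0,0,0],[0,0,0,0,0,0],[0,0,0,0,0,0],[0,0,0,0,0,0],[0,0,0,0,0,0]]' 0 40
python3 -c "
from h import *
go(621,117,80,78.6+90-4)"
```

```text
ee_pos: [0.4144, 0.3595, 0.0039]
ft_force: [-0.1, 1.2, 0.1]
gripper_force: 0.0
time_s: 1.98
ee_pos: [0.4158, 0.3605, 0.0068]
eef_rot: [[0.997, -0.074, 0.003], [-0.074, -0.997, 0.005], [0.003, -0.005, -1.0]]
ft_force: [-1.4, 0.6, 6.5]
finger_gap: 0.286
gripper_force: 40.1
t2.0 [223.0, 227.0, -74.0] [-0.3, 0.1, 101.2] j6 -26 now 28
```

```bash
python3 -m crank '[[0,0,-40,0,0,0],[0,0,-70,0,0,0],[20,25,-80,0,0,6],[223,227,-80,0,0,96],[223,227,-80,0,0,96],[223,227,-80,0,0,96],[223,227,-80,0,0,96],[223,227,-80,0,0,96],[223,227,-80,0,0,96],[223,227,-80,0,0,96],[223,227,-80,0,0,96],[223,227,-80,0,0,96]]' 0 40 | grep -E "ee_pos|force|gap"
python3 -c "
from h import *
go(622,117,80,170)"
```

```text
ee_pos: [0.6214, 0.1131, 0.0847]
ft_force: [-0.1, 0.4, -0.8]
finger_gap: 0.293
gripper_force: 39.6
t3.0 [-4.0, -2.0, 5.0] [-0.1, 0.0, 24.6] j6 -21 now -10
```

```bash
python3 -m crank '[[-4,-2,5,0,0,25],[-4,-2,5,0,0,25],[-4,-2,5,0,0,25],[-4,-2,5,0,0,25],[-4,-2,5,0,0,25],[-4,-2,5,0,0,25]]' 0 40 | grep -E "ee_pos|rot"
python3 -c "
from h import *
f=robot.grab_frame('wrist');cv2.imwrite('pics/wp1.png',f[:,:,::-1])
go(622,117,14,170)"
```

```text
ee_pos: [0.6211, 0.1199, 0.08]
eef_rot: [[-0.168, -0.986, 0.001], [-0.986, 0.168, 0.0], [-0.001, -0.001, -1.0]]
t3.5 [3.0, -1.0, 66.0] [-0.0, 0.0, 0.3] j6 -21 now -35
```

View pics/wp1.png

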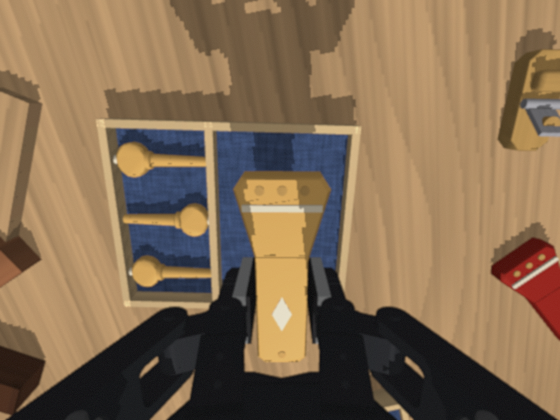

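The picture shows the boxwood held straight at (282,265) over the compartment (about x 216–350), with the yellow pegs to its left. I'll lower it.

```bash
python3 -m crank '[[2,0,30,0,0,0],[2,0,50,0,0,0],[2,0,60,0,0,0],[2,0,65,0,0,0],[2,0,68,0,0,0],[2,0,68,0,0,0],[2,0,68,0,0,0]]' 0 40 | grep -E "ee_pos|force"
python3 -m crank '[[0,0,0,0,0,0],[0,0,0,0,0,0],[0,0,0,0,0,0],[0,0,0,0,0,0]]' 0.45 40 | grep -E "ee_pos|force|gap"
python3 -c "
from h import *
go(423,215,110,-57+90)"
```

```text
ee_pos: [0.6218, 0.1184, 0.0125]
ft_force: [0.1, 0.5, -0.1]
gripper_force: 39.6
ee_pos: [0.621, 0.1181, 0.0116]
ft_force: [-0.7, -0.2, 0.1]
finger_gap: 0.453
gripper_force: 0.0
t4.5 [-62.0, 211.0, -98.0] [-0.0, 0.0, -42.7] j6 6 now -35
```

```bash
python3 -m crank '[[0,0,-40,0,0,0],[0,0,-75,0,0,0],[-62,211,-98,0,0,-43],[-62,211,-98,0,0,-43],[-62,211,-98,0,0,-43],[-62,211,-98,0,0,-43],[-62,211,-98,0,0,-43],[-62,211,-98,0,0,-43],[-62,211,-98,0,0,-43],[-62,211,-98,0,0,-43],[-62,211,-98,0,0,-43]]' | grep -E "ee_pos|rot"
python3 look.py pad 423 215
python3 -c "
from h import *
go(423,215,7,-57+90)"
```

```text
ee_pos: [0.4241, 0.2149, 0.1095]
eef_rot: [[0.547, -0.837, 0.001], [-0.837, -0.547, 0.0], [0.0, -0.001, -1.0]]
expected px [282. 212.] of 560x420
[423.3 217. ] -57.1 [102.4  41.9]
t5.4 [-1.0, 1.0, 102.0] [-0.0, -0.0, 0.1] j6 6 now -13
```

```bash
python3 -m crank '[[-4,0,40,0,0,0],[-4,0,75,0,0,0],[-4,0,95,0,0,0],[-4,0,102,0,0,0],[-4,0,102,0,0,0],[-4,0,102,0,0,0]]' 0.6| grep -E "ee_pos|force"
python3 -m crank '[[0,0,0,0,0,0],[0,0,0,0,0,0],[0,0,0,0,0,0],[0,0,0,0,0,0],[0,0,0,0,0,0]]' 0 40| grep -E "ee_pos|force|gap"
python3 -m crank '[[0,0,-40,0,0,0],[0,0,-75,0,0,0],[0,0,-90,0,0,0],[0,0,-90,0,0,0]]' | grep -E "ee_pos|force|gap"
python3 -c "
from h import *
go(561.5,-375,96,180)"
```

```text
ee_pos: [0.4222, 0.2182, 0.0075]
ft_force: [-0.0, 0.6, 0.5]
gripper_force: 0.0
ee_pos: [0.4222, 0.219, 0.0089]
ft_force: [0.2, -1.2, 7.2]
finger_gap: 0.288
gripper_force: 39.7
ee_pos: [0.4232, 0.2202, 0.1017]
ft_force: [0.7, -0.1, -0.6]
finger_gap: 0.286
gripper_force: 39.6
t6.7 [573.0, 211.0, 3.0] [-0.5, 0.3, 33.3] j6 34 now -14
```

```bash
python3 -m crank '[[573,211,0,0,0,33],[573,211,0,0,0,33],[573,211,0,0,0,33],[573,211,0,0,0,33],[573,211,0,0,0,33],[573,211,0,0,0,33],[573,211,0,0,0,33],[573,211,0,0,0,33],[573,211,0,0,0,33],[573,211,0,0,0,33],[573,211,0,0,0,33],[573,211,0,0,0,33]]' | grep -E "ee_pos|force|gap"
python3 -c "
from h import *
go(561.5,-375,96,180)"
```

```text
ee_pos: [0.5334, -0.2708, 0.0965]
ft_force: [0.7, -0.2, -1.1]
finger_gap: 0.285
gripper_force: 39.6
t7.7 [104.0, -28.0, 0.0] [0.1, 0.0, 0.2] j6 34 now 12
```

```bash
python3 -m crank '[[104,-28,0,0,0,0],[104,-28,0,0,0,0],[104,-28,0,0,0,0],[104,-28,0,0,0,0],[104,-28,0,0,0,0],[104,-28,0,0,0,0]]' | grep -E "ee_pos|force|gap"
python3 -c "
from h import *
f=robot.grab_frame('wrist');cv2.imwrite('pics/wp2.png',f[:,:,::-1])
go(561.5,-375,14,180)"
```

```text
ee_pos: [0.5615, -0.372, 0.0962]
ft_force: [-0.1, -0.2, 0.6]
finger_gap: 0.284
gripper_force: 39.6
t8.2 [3.0, 0.0, 83.0] [0.1, 0.1, 0.3] j6 34 now 20
```

View pics/wp2.png

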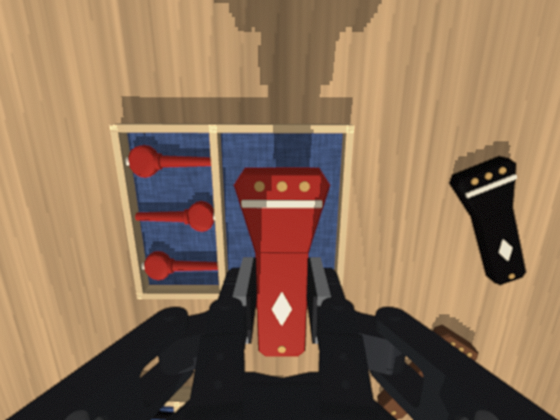

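The padauk is held straight at (282,255) over the compartment with the red pegs, so I'll lower it.

```bash
python3 -m crank '[[1,0,35,0,0,0],[1,0,60,0,0,0],[1,0,73,0,0,0],[1,0,79,0,0,0],[1,0,82,0,0,0],[1,0,83,0,0,0],[1,0,83,0,0,0]]' 0 40 | grep -E "ee_pos|force"
python3 -m crank '[[0,0,0,0,0,0],[0,0,0,0,0,0],[0,0,0,0,0,0],[0,0,0,0,0,0]]' 0.45 40 | grep -E "ee_pos|force|gap"
python3 -c "
from h import *
go(394,-363,110,-66.1+90)"
```

```text
ee_pos: [0.5634, -0.3739, 0.0156]
ft_force: [-0.3, -0.0, -0.5]
gripper_force: 39.6
ee_pos: [0.5627, -0.374, 0.015]
ft_force: [0.3, -0.4, 0.2]
finger_gap: 0.446
gripper_force: 0.0
t9.1 [-12.0, 169.0, -95.0] [-0.1, -0.0, -23.6] j6 67 now 20
```

```bash
python3 -m crank '[[0,0,-40,0,0,0],[0,0,-75,0,0,0],[-12,169,-95,0,0,-24],[-12,169,-95,0,0,-24],[-12,169,-95,0,0,-24],[-12,169,-95,0,0,-24],[-12,169,-95,0,0,-24],[-12,169,-95,0,0,-24],[-12,169,-95,0,0,-24],[-12,169,-95,0,0,-24]]' | grep -E "ee_pos|rot"
python3 look.py eb 394 -363
python3 -c "
from h import *
go(394,-363,7,-66.1+90)"
```

```text
ee_pos: [0.3949, -0.3631, 0.1096]
eef_rot: [[0.411, -0.912, 0.001], [-0.912, -0.411, -0.001], [0.001, -0.001, -1.0]]
expected px [282. 212.] of 560x420
[ 394.2 -365.5] -66.3 [102.5  42.5]
t10.0 [-0.0, 1.0, 102.0] [-0.0, -0.0, 0.4] j6 67 now 50
```

View pics/w_eb.png

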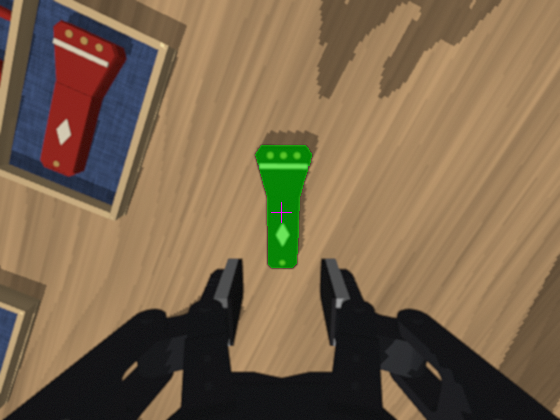

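The ebony tailpiece (fan end and inlay) lies under the gripper at (282,205). The padauk is flat in its tray at (80,100). Next I'll grip the ebony.

```bash
python3 -m crank '[[-2,1,40,0,0,0],[-2,1,75,0,0,0],[-2,1,95,0,0,0],[-2,1,102,0,0,0],[-2,1,102,0,0,0],[-2,1,102,0,0,0]]' 0.6| grep -E "ee_pos|force"
python3 -m crank '[[0,0,0,0,0,0],[0,0,0,0,0,0],[0,0,0,0,0,0],[0,0,0,0,0,0],[0,0,0,0,0,0]]' 0 40| grep -E "ee_pos|force|gap"
python3 -m crank '[[0,0,-40,0,0,0],[0,0,-75,0,0,0],[0,0,-90,0,0,0],[0,0,-90,0,0,0]]' | grep -E "ee_pos|force|gap"
python3 -c "
from h import *
go(614,-127,98,178)"
```

```text
ee_pos: [0.3929, -0.3616, 0.0075]
ft_force: [-0.3, 0.3, 0.9]
gripper_force: 0.0
ee_pos: [0.393, -0.3618, 0.009]
ft_force: [0.0, 1.1, 6.5]
finger_gap: 0.283
gripper_force: 39.8
ee_pos: [0.394, -0.3626, 0.1019]
ft_force: [-0.0, 0.3, -0.4]
finger_gap: 0.292
gripper_force: 39.6
t11.3 [-124.0, -297.0, 5.0] [-0.4, -0.4, 26.3] j6 10 now 49
```

```bash
python3 -m crank '[[-124,-297,0,0,0,26],[-124,-297,0,0,0,26],[-124,-297,0,0,0,26],[-124,-297,0,0,0,26],[-124,-297,0,0,0,26],[-124,-297,0,0,0,26],[-124,-297,0,0,0,26],[-124,-297,0,0,0,26],[-124,-297,0,0,0,26],[-124,-297,0,0,0,26],[-124,-297,0,0,0,26]]' | grep -E "ee_pos|force|gap"
python3 -c "
from h import *
f=robot.grab_frame('wrist');cv2.imwrite('pics/wp3.png',f[:,:,::-1])
go(614,-127,13.5,178)"
```

```text
ee_pos: [0.6103, -0.1259, 0.0961]
ft_force: [-0.1, -0.8, -1.0]
finger_gap: 0.284
gripper_force: 39.6
t12.2 [0.0, -4.0, 83.0] [0.1, 0.0, 0.2] j6 10 now -5
```

View pics/wp3.png

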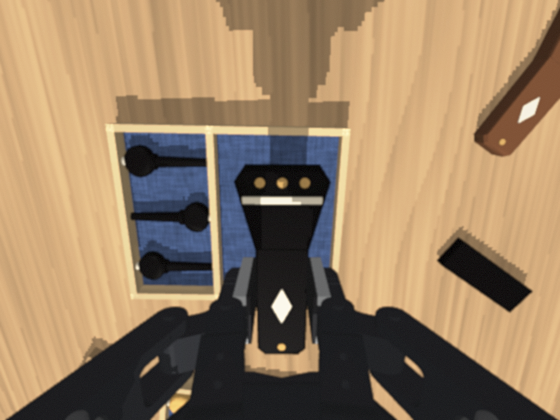

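The ebony hangs at (282,255) over the compartment beside the black pegs. The blank at (485,273) is clear, so I'll lower it with a 4 mm correction.

```bash
python3 -m crank '[[0,-4,35,0,0,0],[0,-4,60,0,0,0],[0,-4,73,0,0,0],[0,-4,79,0,0,0],[0,-4,82,0,0,0],[0,-4,84,0,0,0],[0,-4,84,0,0,0]]' 0 40 | grep -E "ee_pos|force"
python3 -m crank '[[0,0,0,0,0,0],[0,0,0,0,0,0],[0,0,0,0,0,0],[0,0,0,0,0,0]]' 0.45 40 | grep -E "ee_pos|force|gap"
python3 -c "
from h import *
go(428,-215.5,110,-124.5+90)"
```

```text
ee_pos: [0.6157, -0.127, 0.0145]
ft_force: [0.2, 0.8, -0.2]
gripper_force: 39.6
ee_pos: [0.6159, -0.1262, 0.0139]
ft_force: [0.3, -0.4, 0.7]
finger_gap: 0.45
gripper_force: 0.0
t13.2 [95.0, 185.0, -96.0] [-0.1, 0.0, 32.8] j6 -8 now -5
```

```bash
python3 -m crank '[[0,0,-40,0,0,0],[0,0,-75,0,0,0],[95,185,-96,0,0,33],[95,185,-96,0,0,33],[95,185,-96,0,0,33],[95,185,-96,0,0,33],[95,185,-96,0,0,33],[95,185,-96,0,0,33],[95,185,-96,0,0,33],[95,185,-96,0,0,33]]' | grep -E "ee_pos|rot"
python3 look.py wal 428 -215.5
python3 -c "
from h import *
go(428,-215.5,7,-124.5+90)"
```

```text
ee_pos: [0.4284, -0.2158, 0.11]
eef_rot: [[-0.57, -0.822, 0.002], [-0.822, 0.57, -0.001], [-0.001, -0.002, -1.0]]
expected px [281. 212.] of 560x420
[ 426.9 -220.4] -123.4 [115.2  47.4]
t14.0 [1.0, 1.0, 103.0] [-0.1, 0.0, -0.2] j6 -8 now -27
```

View pics/w_wal.png

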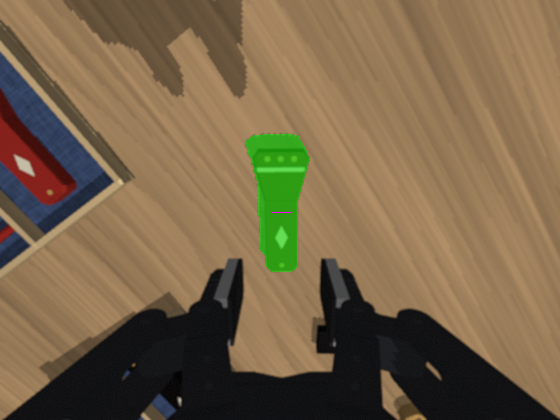

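The walnut is centred at (282,205); the mask includes its shadow, but the piece is in line with the fingers. The blank's end at (325,335) is about 100 mm away. I'll grip now.

```bash
python3 -m crank '[[-2,0,40,0,0,0],[-2,0,75,0,0,0],[-2,0,95,0,0,0],[-2,0,102,0,0,0],[-2,0,102,0,0,0],[-2,0,102,0,0,0]]' 0.6| grep -E "ee_pos|force"
python3 -m crank '[[0,0,0,0,0,0],[0,0,0,0,0,0],[0,0,0,0,0,0],[0,0,0,0,0,0],[0,0,0,0,0,0]]' 0 40| grep -E "ee_pos|force|gap"
python3 -m crank '[[0,0,-40,0,0,0],[0,0,-75,0,0,0],[0,0,-90,0,0,0],[0,0,-90,0,0,0]]' | grep -E "ee_pos|force|gap"
python3 -c "
from h import *
go(585,367.5,98,-83.4+90)"
```

```text
ee_pos: [0.4302, -0.2138, 0.0075]
ft_force: [0.3, -0.3, 1.0]
gripper_force: 0.0
ee_pos: [0.4303, -0.2141, 0.0089]
ft_force: [-0.1, 1.7, 6.3]
finger_gap: 0.282
gripper_force: 39.7
ee_pos: [0.4315, -0.2145, 0.1016]
ft_force: [0.5, 0.3, -0.9]
finger_gap: 0.285
gripper_force: 39.7
t15.3 [-566.0, 205.0, 4.0] [-0.6, 0.0, -41.3] j6 -26 now -28
```

```bash
python3 -m crank '[[-566,205,0,0,0,-41],[-566,205,0,0,0,-41],[-566,205,0,0,0,-41],[-566,205,0,0,0,-41],[-566,205,0,0,0,-41],[-566,205,0,0,0,-41],[-566,205,0,0,0,-41],[-566,205,0,0,0,-41],[-566,205,0,0,0,-41],[-566,205,0,0,0,-41],[-566,205,0,0,0,-41],[-566,205,0,0,0,-41]]' | grep -E "ee_pos|force|gap"
python3 -c "
from h import *
go(585,367.5,96,-83.4+90)"
```

```text
ee_pos: [0.5561, 0.271, 0.0962]
ft_force: [-0.0, -0.0, 0.4]
finger_gap: 0.282
gripper_force: 39.7
t16.3 [-93.0, -39.0, 0.0] [0.1, -0.0, -0.4] j6 -26 now -35
```

```bash
python3 -m crank '[[-93,-39,0,0,0,0],[-93,-39,0,0,0,0],[-93,-39,0,0,0,0],[-93,-39,0,0,0,0],[-93,-39,0,0,0,0],[-93,-39,0,0,0,0]]' | grep -E "ee_pos|force|gap"
python3 -c "
from h import *
f=robot.grab_frame('wrist');cv2.imwrite('pics/wp4.png',f[:,:,::-1])
go(585,367.5,13.5,-83.4+90)"
```

```text
ee_pos: [0.5845, 0.3649, 0.096]
ft_force: [0.5, -0.9, -0.9]
finger_gap: 0.287
gripper_force: 39.7
t16.8 [-3.0, -1.0, 83.0] [0.1, -0.1, -0.4] j6 -26 now -39
```

View pics/wp4.png

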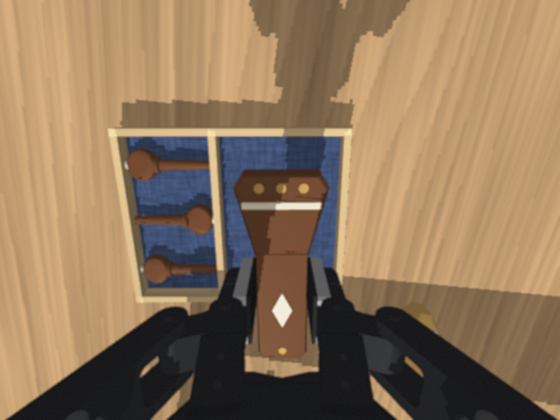

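The walnut is held straight at (282,260) over the compartment beside the brown pegs. I'll lower it, release and retreat.

```bash
python3 -m crank '[[-1,-1,35,0,0,0],[-1,-1,60,0,0,0],[-1,-1,73,0,0,0],[-1,-1,79,0,0,0],[-1,-1,82,0,0,0],[-1,-1,84,0,0,0],[-1,-1,84,0,0,0]]' 0 40 | grep -E "ee_pos|force"
python3 -m crank '[[0,0,0,0,0,0],[0,0,0,0,0,0],[0,0,0,0,0,0],[0,0,0,0,0,0]]' 0.45 40 | grep -E "ee_pos|force|gap"
python3 -m crank '[[0,0,-40,0,0,0],[0,0,-80,0,0,0],[0,0,-120,0,0,0],[0,0,-150,0,0,0],[-200,0,-200,0,0,0],[-200,0,-200,0,0,0],[-200,0,-200,0,0,0],[-200,0,-200,0,0,0],[-200,0,-200,0,0,0],[-200,0,-200,0,0,0]]' | grep -E "ee_pos|force|gap"
python3 -c "
from h import *
f=robot.grab_frame('top');cv2.imwrite('pics/end.png',cv2.resize(f[80:260,100:500,::-1],(800,360),interpolation=2))"
```

```text
ee_pos: [0.587, 0.3675, 0.0145]
ft_force: [-0.4, -0.7, -0.6]
gripper_force: 39.7
ee_pos: [0.5866, 0.3676, 0.0141]
ft_force: [-0.2, -0.1, -0.6]
finger_gap: 0.45
gripper_force: 0.0
ee_pos: [0.5626, 0.5732, 0.2137]
ft_force: [-1.0, -0.6, -0.5]
finger_gap: 0.45
gripper_force: 0.0
```

View pics/end.png

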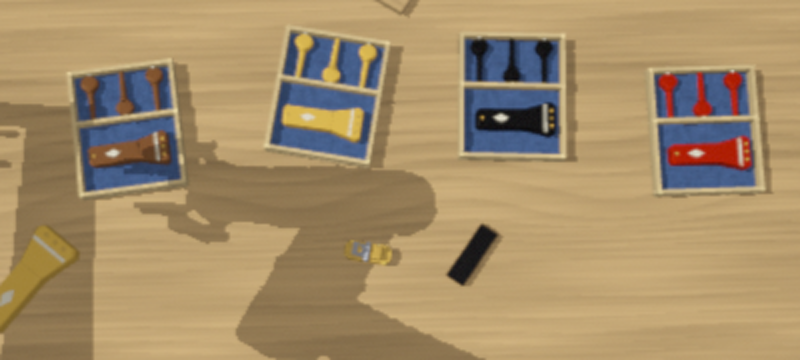

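All four tailpieces lie flat and centred in their own trays: walnut (130,150), boxwood (322,122), ebony (515,118), padauk (708,153). The plane at (368,251) and the blank at (472,255) have not moved, so I'm handing in.

```bash
python3 -c "
from station import robot
print(robot.hand_in())"
```

```text
the job is handed in; nothing more can be done
None
```

All four tailpieces lie flat and right side up in the trays with pegs of their own wood, the finger plane and nut blank were left where they lay, and the job was handed in at about 18.5 s (no verdict was shown).

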